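Brace the square resin jar in the board's corner and twist its tight cap free

ROBOT

A 6-joint arm with a two-finger parallel gripper is mounted at the origin on the work surface. World frame = base frame: x ahead of the robot, y to its left, z up, the work surface at z = 0. Lengths are in m, angles in rad, forces in N, time in s.
With the tool pointing down it reaches from about 0.425 to 0.95 m from the base axis. Payload 14.7 kg.
Tool frame: the origin (TCP) lies midway between the tips of the shut fingers; the grasp point (between the pads) lies 19 mm behind it (bot.pinch_z is the distance from the TCP to the grasp point, in m); z points along the fingers, y is the line along which they close (so a half turn about z gives the same grasp; the last joint's range is limited). The gripper opens to 85 mm and grips with 20 to 120 N. Pads are 22 mm wide; open, the fingers measure 114 mm over their backs; the gripper's body (76 mm by 85 mm) begins 54 mm behind the grasp point. The pads swing forward as they close: fully open they stand 13 mm farther back than shut.
Start: joints at [-1.372, 0.48, 1.596, -0, 1.065, -0.047], TCP at [0.158, -0.63, 0.231] pointing down, gripper open.
Joint ranges: [-2.75, 2.75], [-0.82, 2.05], [0.23, 2.67], [-1.56, 4.7], [0.09, 2.69], [-2.92, 2.92]. Speed limits (rad/s): [1.89, 1.89, 2.39, 3.01, 3.01, 3.01].

INTERFACE

Orientations are given as a rotation vector (axis times angle).
In Python, from station import bot, imaging, job_done gives the robot as it stands.
- The arm moves only by the tool play_rows, never from a script. Its argument "targets" is a list of rows, each a list of 5 numbers: the shift along the tool's x, y, z in cm, then the turn about the tool's z in degrees, then the finger opening in cm, from 0 to 8.54. A call has exactly 10 rows; each row shifts and turns the commanded pose from where the row before left it, along the tool's axes as they then stand; what a row does not reach is not made up. A row lasts 1/12 s, in which the tool goes at most 41.7 mm and 7.16 degrees, less where a joint would pass 70% of its speed; a pose out of reach is approached as far as the arm can. A call is refused whole if a number of a shift passes 4.17 or a number of a turn 7.16, either way. A call with a gripper value outside its range is refused whole. The fingers move at their own pace and stop on an object; "newtons" is the grip in N (left out, the last holds). Time passes only in rows, so rows that do not move let the fingers close, or fill a call up. It gives the time, the measured TCP pose, the force, the opening and the grip force at its end, in the units of the state.
- bot.read_state(): the state, without advancing time (a new reading comes with each control period).
- imaging.snapshot(name): name is "side" or "top"; returns a dict with "image" (400x640x3 uint8, red, green, blue), "fovy" (degrees; the focal length in pixels is half the picture's height over the tangent of half this angle, whatever the lens; pixels are square), "cx", "cy" (the principal point, pixels), "world_from_camera" (4x4, takes a point from camera to world coordinates). Camera axes: x right, y down, z forward; pixel columns grow to the right and rows downward; lengths in m; the calibration is good to about 2 mm. A picture is of the moment at which its call begins. There is no depth.
- job_done(): hands the job in; it is judged then, once.
The state is a dict: "clock": time; "joint_pos": joint angles; "joint_vel": joint speeds; "effort": joint torques, N m; "tcp_pos": TCP position; "tool_rot": TCP orientation; "wrist_force": force on the tool from outside, world axes, zero at the start; "wrist_torque": the same for the moment, N m; "gripper_width": finger opening in m; "gripper_force": force on a finger pad.
Only numpy, scipy, OpenCV 4.12 (cv2) and the standard library are available. Lean on these libraries where they do the work, as an engineer would, in place of code of your own. Each camera call takes 0.05 s, during which the arm holds its last target. There are 200 camera calls.

TASK

Slide the square black resin jar along the board, without lifting it, until it sits square and flush in the corner of the two aluminium fences. Braced there, unscrew its tight orange cap anticlockwise, stop turning once the threads let go and lift the cap straight up. Finish still holding it level just above the open mouth, about a finger's width clear and centred, to shade the resin from the window; leave the jar in the corner and the bowl, funnel and keycap where they are.

Things in the scene. Friction and masses are not known exactly. Their poses are not given: they have to be found in the camera images.
- board: Squaring board, fixed on the counter: bamboo, 250 mm (its x) by 240 mm (its y), 12 mm thick, with two aluminium fences along its +x and +y sides, 3 mm thick, 155 mm long, standing 40 mm above it; all slippery (friction about 0.2). Origin: centre of its underside, on the counter. When the jar is flush and square in the corner, its centre line is at x = 64 mm, y = 59 mm in this frame.
- corner (a point): Inner corner of the fences, on the board's top surface (12 mm above the counter), at x = 95, y = 90 mm in the board's frame, same axes. The fences' inner faces run from here towards -y (facing -x) and towards -x (facing -y); the corner opens to -x, -y.
- jar_center (a point): Centre of the square black jar's body, 31 mm above its underside; upright and loose on the board, about 0.3 kg. Body 62 x 62 mm, 62 mm high, sides along its x and y, blank white labels on its +x and -x sides. Not fixed: unbraced it turns along with the cap. Starts 6 to 14 cm out of the corner along each fence, turned up to 29 degrees from square; the short way squares it.
- jar: The same jar; origin at the centre of its underside, z up. Above its flat shoulder (62 mm up) a round neck, 37 mm in diameter, rises 26 mm to the rim. It slides easily, upright, if it is not pressed down hard; pressed down and pushed at the cap it tips and binds.
- jar_mouth (a point): Centre of the jar's mouth at the rim, 88 mm above its underside, same axes. A white sprung sealing ring on the rim presses the tight cap upward with about 25 N, fading to 13 N when the threads let go. With the cap's lower edge level with the rim, the cap's centre is 12 mm above this point.
- cap_center (a point): Centre of the ribbed orange screw cap, half-way up: 52 mm in diameter, 24 mm high, about 30 g. Screwed on, its lower edge is 9 mm above the jar's shoulder and this point 83 mm above the jar's underside. It loosens anticlockwise seen from above with about 0.5 N m, rising about 3 mm. Tight, it holds firmly enough to slide the jar by it.
- cap: The same cap; origin at the centre of its lower edge, z up, x towards the pointer. Three lugs: it can be lifted off when its x axis points 70 to 104 degrees anticlockwise from the jar's x axis (past that the lugs meet the next threads). It starts at 0 to 16 degrees, so a turn of about 80 degrees frees it.
- cap_mark (a point): Outer end of the white pointer on the cap's top, 20 mm from the cap's axis along the cap's x.
- bowl: Stainless steel bowl, 120 mm across, 48 mm high, on the counter beside the board (its +y side). Leave alone. Origin: centre of its underside.
- funnel: Green silicone funnel standing mouth down on the counter, 68 mm across, 60 mm high, near the bowl. Leave alone. Origin: centre of its mouth, on the counter.
- keycap_center (a point): Centre of the turquoise resin keycap, 18 mm square, 10 mm high, standing on the white round curing turntable (120 mm across, 35 mm high, fixed on the counter at the board's -y side). Leave alone.
Things that resemble listed ones, but are neither listed nor needed, are in the scene too. Of the things that look like the cap, the largest one is meant. Of the things that look like the jar, the smaller one is meant.

How it is judged:
On the way, in this order (a step that is already met when the one before it is completed fails the run):
1. the jar stands square and flush in the fence corner (within 3 mm and 3 degrees), its cap still screwed on tight (not turned past 37 degrees from the jar's x axis) (x of jar_center in the frame of board above 0.061 m and y of jar_center in the frame of board above 0.056 m and (angle between the x axis of jar_center and the x axis of board, either way round below 0.055 rad or angle between the x axis of jar_center and the y axis of board, either way round below 0.055 rad) and z of cap_center in the frame of jar_mouth below 0 m and y of cap_mark in the frame of jar_center below 0.012 m), for 0.2 s.
2. the cap is off the threads and clear of the mouth (z of cap_center in the frame of jar_mouth above 0.014 m), for 0.1 s.
At the end, for the whole second after the job is handed in: The jar stands upright on the board in the corner, within 6 mm of both fences and within 6 degrees of square; the cap is held by the fingers, still and level (within 8 degrees), touching nothing else, its lower edge 3 to 35 mm above the rim and its axis within 12 mm of the mouth's centre (x of jar_center in the frame of board above 0.058 m and y of jar_center in the frame of board above 0.053 m and (angle between the x axis of jar_center and the x axis of board, either way round below 0.105 rad or angle between the x axis of jar_center and the y axis of board, either way round below 0.105 rad) and z of jar_center in the frame of board below 0.046 m and angle between jar_center's own z axis and vertical below 0.05 rad and z of cap_center in the frame of jar_mouth between 0.015 and 0.047 m and horizontal distance between cap_center and jar_mouth below 0.012 m and angle between cap_center's own z axis and vertical below 0.15 rad and contact force between the fingers and cap above 2 N and contact force between cap and jar below 0.1 N and linear speed of each of cap, jar below 0.02 m/s); the arm keeps its last pose, push and grip.
It fails at once if the jar is lifted more than 10 mm off the board (z of jar_center in the frame of board above 0.053 m).
It fails at once if the jar is tipped by more than 14 degrees (angle between jar_center's own z axis and vertical above 0.25 rad).
It fails at once if the cap is turned on, more than 60 degrees past where the threads let go (x of cap_mark in the frame of jar_center below -0.0129 m).
It fails at once if the bowl, the funnel or the keycap is moved more than 15 mm (distance of any of bowl, funnel, keycap_center from where it was at the start of the episode above 0.015 m).
It also fails if it takes over 58 s, if anything falls off the work surface, if the arm or the gripper's body presses on something with over 40 N, if the wrist force passes 120 N, or if a joint passes its speed limit or range.

## Working session

There is one attempt and no reset: what is moved stays moved. The work goes in short steps, Python scripts to look and compute and a tool call to move; the robot and the scene stay as the last step left them, time stands still between calls to the robot, and variables do not carry over. Pictures are saved under pics/ and viewed, at most 10 in all, crops included, and the job is handed in when it is done.

Besides the shell and the picture viewer there is one more tool, called as name([rows], argument=value, ...), one row to a line, values as JSON. play_rows: Moves the arm, as the interface text tells. Its arguments: {"type":"object","properties":{"targets":{"type":"array"},"newtons":{"type":"number"}},"required":["targets"]}

```bash
mkdir -p pics; ls; python3 - <<'E'
from station import bot, imaging
import cv2,json,numpy as np
np.set_printoptions(precision=4,suppress=True)
print(bot.read_state(), bot.pinch_z)
for n in("side","top"):
    s=imaging.snapshot(n); cv2.imwrite(f"pics/{n}0.png",s["image"][:,:,::-1])
    print(n,s["fovy"],s["cx"],s["cy"],s["world_from_camera"],[k for k in s])
E
```

```text
pics
{'clock': 0.0, 'joint_pos': array([-1.3716,  0.4808,  1.5968, -0.    ,  1.0651, -0.0466]), 'joint_vel': array([ 0.0001,  0.001 , -0.0002, -0.0004,  0.0006, -0.0007]), 'effort': array([ -0.0009, -95.0644, -43.0186,  -0.0003,   0.0125,   0.    ]), 'tcp_pos': array([ 0.1581, -0.6301,  0.2307]), 'tool_rot': array([-3.1168, -0.385 ,  0.0002]), 'wrist_force': array([ 0.2059, -0.1966, -0.8147]), 'wrist_torque': array([-0.0212, -0.0156,  0.0036]), 'gripper_force': 0.0, 'gripper_width': 0.08542076420102003} 0.0187
side 54.994273802805665 318.89923975302423 204.52877268047664 [[ 0.9976 -0.0607  0.0347  0.4819]
 [-0.0676 -0.711   0.6999 -0.504 ]
 [-0.0179 -0.7006 -0.7134  0.6369]
 [ 0.      0.      0.      1.    ]] ['image', 'fovy', 'cx', 'cy', 'world_from_camera']
top 45.01829970090342 315.048639117701 200.39111696505023 [[-0.0105 -0.9868  0.1616  0.3549]
 [-0.9999  0.0105 -0.0007  0.0245]
 [-0.001  -0.1616 -0.9869  1.1639]
 [ 0.      0.      0.      1.    ]] ['image', 'fovy', 'cx', 'cy', 'world_from_camera']
```

View pics/top0.png

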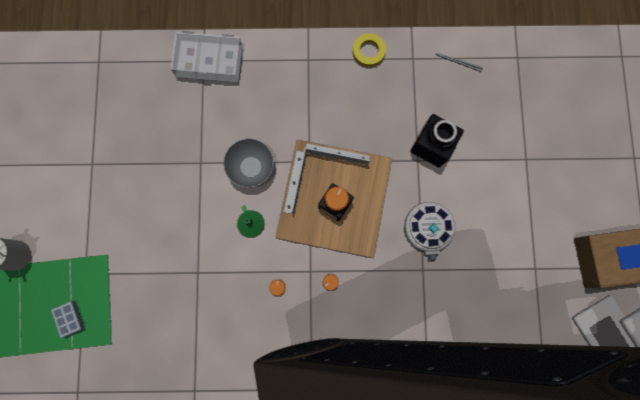

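View pics/side0.png

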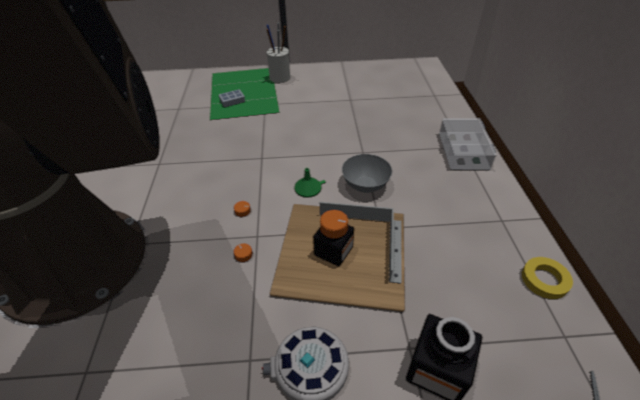

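In the top view the jar with the orange cap stands on the board at (337,200). The two orange discs at (277,287) and (331,282) are smaller, and the open black jar at (437,140) is larger. The capped jar on the board therefore fits, and I'll confirm it in an enlarged crop.

```bash
python3 - <<'E'
import cv2
a=cv2.imread("pics/top0.png")[130:270,265:405]; b=cv2.imread("pics/side0.png")[195:315,265:415]
a=cv2.resize(a,(560,560),interpolation=cv2.INTER_CUBIC)
b=cv2.resize(b,(750,600),interpolation=cv2.INTER_CUBIC)
g=lambda i:cv2.convertScaleAbs(i,alpha=1.6,beta=10)
cv2.imwrite("pics/topc.png",g(a));cv2.imwrite("pics/sidec.png",g(b))
E
```

```text
(no output)
```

View pics/topc.png

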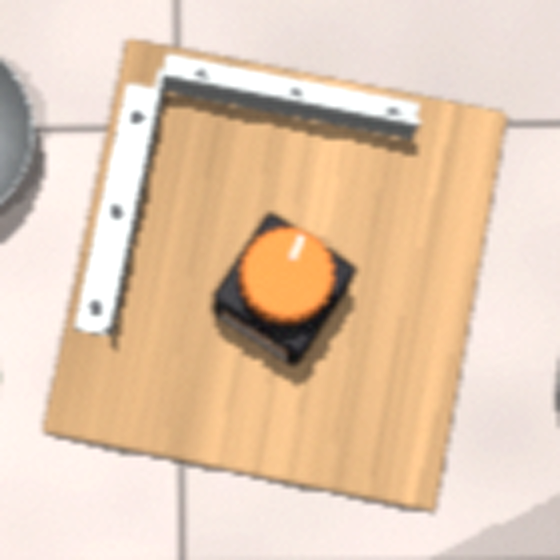

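View pics/sidec.png

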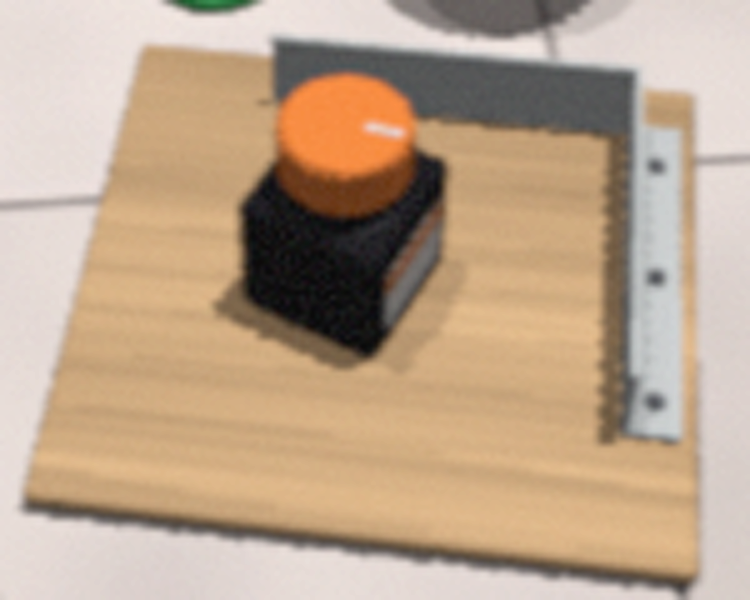

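The crops confirm it: a ribbed cap with a white pointer on a small black jar, with labels facing up-right and down-left in the top view, and the fence corner at top left. Next I'll fit the poses.

```bash
cat > h.py <<'E'
import numpy as np
from scipy.optimize import least_squares
CAM={"top":(45.0183,315.05,200.39,[[-0.0105,-0.9868,0.1616,0.3549],[-0.9999,0.0105,-0.0007,0.0245],[-0.001,-0.1616,-0.9869,1.1639]]),
"side":(54.99427,318.90,204.53,[[0.9976,-0.0607,0.0347,0.4819],[-0.0676,-0.711,0.6999,-0.504],[-0.0179,-0.7006,-0.7134,0.6369]])}
def proj(c,P):
    f,cx,cy,T=CAM[c];T=np.array(T);f=200/np.tan(np.radians(f)/2)
    q=(np.atleast_2d(P)-T[:,3])@T[:,:3];return np.c_[cx+f*q[:,0]/q[:,2],cy+f*q[:,1]/q[:,2]]
def ray(c,uv,z):
    f,cx,cy,T=CAM[c];T=np.array(T);f=200/np.tan(np.radians(f)/2)
    d=T[:,:3]@np.array([(uv[0]-cx)/f,(uv[1]-cy)/f,1]);return (T[:,3]+d*(z-T[2,3])/d[2])[:2]
def un(uv,s,o):return (np.array(uv)+.5)/s-.5+np.array(o)
def fit(pts,p0):
    # pts: list of (cam, uv, local xyz); pose x,y,yaw
    def r(p):
        c,s=np.cos(p[2]),np.sin(p[2])
        return np.concatenate([(proj(k,[p[0]+c*l[0]-s*l[1],p[1]+s*l[0]+c*l[1],l[2]])[0]-uv) for k,uv,l in pts])
    o=least_squares(r,p0,loss="soft_l1");return o.x,r(o.x).reshape(-1,2)
E
python3 - <<'E'
from h import *
np.set_printoptions(precision=4,suppress=True)
t=lambda u:un(u,4,(265,130)); s=lambda u:un(u,5,(265,195))
B=dict(pp=(.125,.12,.012),pn=(.125,-.12,.012),np_=(-.125,.12,.012),nn=(-.125,-.12,.012))
top=[("top",t(u),B[k]) for u,k in[((125,40),'pp'),((505,112),'pn'),((437,510),'nn'),((45,433),'np_')]]
sd=[("side",s(u),B[k]) for u,k in[((145,45),'np_'),((693,95),'pp'),((697,578),'pn'),((25,497),'nn')]]
for q in(top,sd,top+sd):
    p,r=fit(q,[.5,0,-.2]);print("board",p,np.degrees(p[2]));print(r.round(1).tolist())
bp=p;h=.031;z1,z0=.074,.012
top=[("top",t(u),l) for u,l in[((272,212),(h,h,z1)),((355,268),(h,-h,z1)),((215,300),(-h,h,z1)),((292,343),(-h,-h,z1))]]
sd=[("side",s(u),l) for u,l in[((445,165),(h,h,z1)),((243,207),(-h,-h,z1)),((368,355),(h,-h,z0)),((248,293),(-h,-h,z0)),((440,255),(h,h,z0))]]
for q in(top,sd,top+sd):
    p,r=fit(q,[.5,0,-.6]);print("jar",p,np.degrees(p[2]));print(r.round(1).tolist())
z=.107
for n,c,m in(("top",t((287,272)),t((301,237))),("side",s((347,128)),s((404,133)))):
    a,b=ray(n,c,z),ray(n,m,z);d=b-a;print("cap",a,np.linalg.norm(d),np.degrees(np.arctan2(d[1],d[0])))
c,s_=np.cos(bp[2]),np.sin(bp[2])
print("goal",bp[:2]+[c*.064-s_*.059,s_*.064+c*.059], "jar in board",np.array([[c,s_],[-s_,c]])@(p[:2]-bp[:2]))
E
```

```text
board [ 0.551  -0.0226 -0.2019] -11.56524087255563
[[-0.2, -0.6], [0.7, -0.6], [0.3, 0.5], [-0.8, 0.5]]
board [ 0.5505 -0.0248 -0.2125] -12.17808999456786
[[-0.5, -0.5], [0.6, -0.4], [0.9, 0.2], [-1.1, 0.0]]
board [ 0.5508 -0.0238 -0.2074] -11.885723023679818
[[0.6, -0.7], [1.4, -0.2], [0.5, 0.8], [-0.5, 0.3], [-0.7, -0.7], [0.3, -0.9], [1.3, -0.5], [-0.7, -0.1]]
jar [ 0.533  -0.023  -0.6117] -35.050340610318706
[[-0.8, -0.8], [0.9, 0.3], [-1.8, -0.8], [1.5, 3.7]]
jar [ 0.5318 -0.0226 -0.6119] -35.06087927165287
[[1.2, -1.9], [-2.3, -1.6], [0.5, 1.4], [-2.3, 1.0], [0.8, -0.0]]
jar [ 0.5324 -0.0227 -0.614 ] -35.18176934544259
[[-0.8, -0.5], [0.8, 0.5], [-1.9, -0.6], [1.3, 3.9], [1.6, -1.9], [-2.0, -1.6], [0.8, 1.5], [-2.0, 1.0], [1.1, 0.0]]
cap [ 0.5337 -0.0237] 0.02130152422760507 -22.47608954733185
cap [ 0.5329 -0.0272] 0.021207790395957656 -11.558321417996158
goal [0.6256 0.0207] jar in board [-0.0182 -0.0027]
```

Board yaw is about -11.9° and the jar's about -35°, so the jar needs +23°. Its centre is near (0.533, -0.0235) and the goal near (0.6256, 0.0207). The cap sits about 12° on from the jar. I'll keep the tool yaw at 14° and move over the cap.

play_rows([
  [1.2,-1.2,0,0,8.5],
  [2.6,-2.5,0,0,8.5],
  [2.7,-2.6,0,0,8.5],
  [2.7,-2.6,0,0,8.5],
  [2.7,-2.6,0,0,8.5],
  [2.7,-2.6,0,0,8.5],
  [2.7,-2.6,0,0,8.5],
  [2.7,-2.6,0,0,8.5],
  [2.7,-2.6,0,0,8.5],
  [2.7,-2.6,0,0,8.5],
], newtons=90)

```text
clock: 0.93
tcp_pos: [0.3454, -0.3293, 0.2312]
tool_rot: [-3.118, -0.385, 0.0]
wrist_force: [1.9, -0.6, 0.2]
gripper_width: 0.0853
gripper_force: 0.0
```

play_rows([
  [2.7,-2.6,0,0,8.5],
  [2.7,-2.6,0,0,8.5],
  [2.7,-2.6,0,0,8.5],
  [2.7,-2.6,0,0,8.5],
  [2.7,-2.6,0,0,8.5],
  [2.7,-2.6,0,0,8.5],
  [2.7,-2.6,0,0,8.5],
  [2.7,-2.6,0,0,8.5],
  [2.0,-2.0,0,0,8.5],
  [1.0,-1.0,0,0,8.5],
])

```text
clock: 1.77
tcp_pos: [0.5269, -0.0375, 0.2311]
tool_rot: [-3.117, -0.388, -0.0]
wrist_force: [-1.3, 0.3, 1.3]
gripper_width: 0.0853
gripper_force: 0.0
```

```bash
cat >> h.py <<'E'
def tool(st,goal=None):
    v=st["tool_rot"];y=2*np.arctan2(v[1],v[0]);y=(y+np.pi)%(2*np.pi)-np.pi
    out={"clock":st["clock"],"tcp":st["tcp_pos"],"yaw":np.degrees(y),"j6":st["joint_pos"][5],"F":st["wrist_force"],"M":st["wrist_torque"],"w":st["gripper_width"],"g":st["gripper_force"]}
    if goal is not None:
        d=np.array(goal)-st["tcp_pos"][:2];out["shift_cm"]=100*np.array([d@[np.cos(y),np.sin(y)],d@[np.sin(y),-np.cos(y)]])
    return out
E
python3 - <<'E'
from h import *
from station import bot,imaging
import cv2
np.set_printoptions(precision=4,suppress=True)
print(tool(bot.read_state(),(.533,-.0237)))
a=imaging.snapshot("side")["image"][150:320,220:420,::-1];cv2.imwrite("pics/s1.png",cv2.resize(a,None,fx=3.5,fy=3.5,interpolation=2))
E
```

```text
{'clock': 1.7667, 'tcp': array([ 0.5269, -0.0375,  0.2311]), 'yaw': np.float64(14.195605920757687), 'j6': np.float64(1.1939900088896869), 'F': array([-1.3093,  0.3069,  1.2928]), 'M': array([0.0388, 0.0603, 0.0152]), 'w': 0.08529666446165367, 'g': 0.0, 'shift_cm': array([ 0.924 , -1.1852])}
```

play_rows([
  [0.6,-0.8,0.5,0,8.5],
  [0.5,-0.6,1,0,8.5],
  [0,0,2,0,8.5],
  [0,0,2,0,8.5],
  [0,0,2,0,8.5],
  [0,0,1.5,0,8.5],
  [0,0,0.7,0,8.5],
  [0,0,0.3,0,8.5],
  [0,0,0,0,8.5],
  [0,0,0,0,8.5],
])

```text
clock: 2.65
tcp_pos: [0.5331, -0.0243, 0.1317]
tool_rot: [3.118, 0.384, 0.001]
wrist_force: [-0.3, -0.6, 0.3]
gripper_width: 0.0854
gripper_force: 0.0
```

```bash
python3 - <<'E'
from h import *
from station import bot,imaging
import cv2
np.set_printoptions(precision=4,suppress=True)
print(tool(bot.read_state(),(.533,-.0237)))
a=imaging.snapshot("side")["image"][150:320,220:420,::-1]
cv2.imwrite("pics/s2.png",cv2.convertScaleAbs(cv2.resize(a,None,fx=3.5,fy=3.5,interpolation=2),alpha=1.5))
E
```

```text
{'clock': 2.65, 'tcp': array([ 0.5331, -0.0243,  0.1317]), 'yaw': np.float64(14.058335165733842), 'j6': np.float64(1.2230321037879932), 'F': array([-0.2611, -0.5525,  0.3232]), 'M': array([-0.0411,  0.0016, -0.036 ]), 'w': 0.0854376969484633, 'g': 0.0, 'shift_cm': array([ 0.0047, -0.0641])}
```

View pics/s2.png

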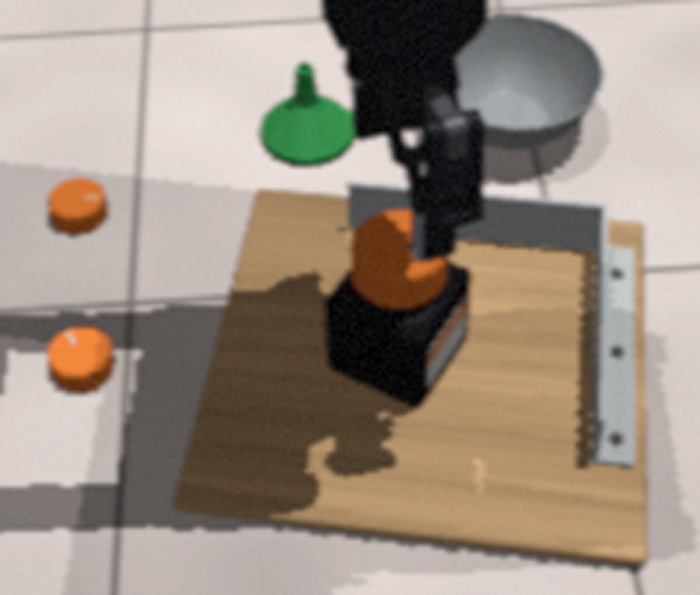

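The view shows the near finger at (430,255), in front of the cap at (400,260), and the jar unmoved. The gripper is centred within about 1 mm, so I'll go down and close.

play_rows([
  [0,0,0.8,0,8.5],
  [0,0,1.2,0,8.5],
  [0,0,1.2,0,8.5],
  [0,0,1.2,0,8.5],
  [0,0,0.8,0,8.5],
  [0,0,0.4,0,8.5],
  [0,0,0,0,8.5],
  [0,0,0,0,7.0],
  [0,0,0,0,6.5],
  [0,0,0,0,6.0],
], newtons=40)

```text
clock: 3.53
tcp_pos: [0.5333, -0.0241, 0.0759]
tool_rot: [3.118, 0.385, 0.001]
wrist_force: [0.5, -0.1, -0.3]
gripper_width: 0.0599
gripper_force: 0.0
```

play_rows([
  [0,0,0,0,5.7],
  [0,0,0,0,5.5],
  [0,0,0,0,5.3],
  [0,0,0,0,5.0],
  [0,0,0,0,4.5],
  [0,0,0,0,4],
  [0,0,0,0,4],
  [0,0,0,0,4],
  [0,0,0,0,4],
  [0,0,0,0,4],
])

```text
clock: 4.37
tcp_pos: [0.5333, -0.0242, 0.0758]
tool_rot: [3.118, 0.385, 0.002]
wrist_force: [-0.8, -2.4, 8.8]
gripper_width: 0.0516
gripper_force: 40.0
```

```bash
python3 - <<'E'
from h import *
from station import bot,imaging
import cv2
np.set_printoptions(precision=4,suppress=True)
print(tool(bot.read_state(),(.6256,.0207)))
a=imaging.snapshot("side")["image"][150:320,220:420,::-1]
cv2.imwrite("pics/s3.png",cv2.convertScaleAbs(cv2.resize(a,None,fx=3.5,fy=3.5,interpolation=2),alpha=1.8))
E
```

```text
{'clock': 4.3667, 'tcp': array([ 0.5333, -0.0242,  0.0758]), 'yaw': np.float64(14.082265740672067), 'j6': np.float64(1.2230442596426607), 'F': array([-0.8014, -2.4026,  8.779 ]), 'M': array([-0.3428,  0.088 , -0.0227]), 'w': 0.05163991231826111, 'g': 40.01476728357375, 'shift_cm': array([10.0421, -2.1117])}
```

View pics/s3.png

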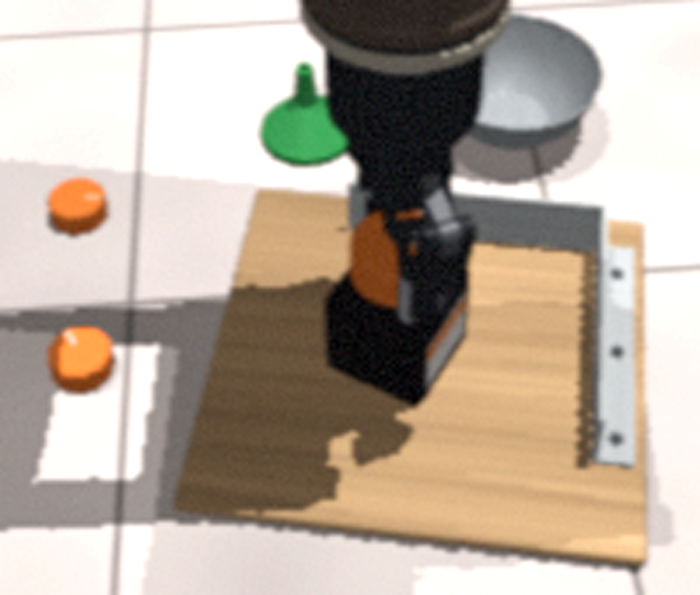

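The cap is gripped at 51.6 mm and the jar hasn't moved. Closing pressed it down with about 9 N, so I'll firm up the grip and ease that off.

play_rows([
  [0,0,0,0,4],
  [0,0,0,0,4],
  [0,0,0,0,4],
  [0,0,-0.02,0,4],
  [0,0,-0.02,0,4],
  [0,0,-0.01,0,4],
  [0,0,0,0,4],
  [0,0,0,0,4],
  [0,0,0,0,4],
  [0,0,0,0,4],
], newtons=80)

```text
clock: 5.25
tcp_pos: [0.5333, -0.0242, 0.0761]
tool_rot: [3.118, 0.385, 0.001]
wrist_force: [0.8, -2.9, 7.8]
gripper_width: 0.0509
gripper_force: 82.4
```

play_rows([
  [0,0,-0.02,0,4],
  [0,0,-0.02,0,4],
  [0,0,-0.02,0,4],
  [0,0,0,0,4],
  [0,0,0,0,4],
  [0,0,0,0,4],
  [0,0,0,0,4],
  [0,0,0,0,4],
  [0,0,0,0,4],
  [0,0,0,0,4],
])

```text
clock: 6.08
tcp_pos: [0.5327, -0.024, 0.0763]
tool_rot: [-3.118, -0.385, 0.001]
wrist_force: [0.1, -0.2, -4.4]
gripper_width: 0.0505
gripper_force: 83.5
```

play_rows([
  [0,0,0.015,0,4],
  [0,0,0,-2,4],
  [0,0,0,-4,4],
  [0,0,0,-4,4],
  [0,0,0,-4,4],
  [0,0,0,-4,4],
  [0,0,0,-3.4,4],
  [0,0,0,-2,4],
  [0,0,0,0,4],
  [0,0,0,0,4],
])

```text
clock: 6.92
tcp_pos: [0.5329, -0.0241, 0.0763]
tool_rot: [2.976, 1.007, 0.0]
wrist_force: [1.0, 0.7, -3.5]
gripper_width: 0.0508
gripper_force: 83.5
```

play_rows([
  [0.4,0.1,0,0,4],
  [1,0.2,0,0,4],
  [1.2,0.3,0,0,4],
  [1.2,0.3,0,0,4],
  [1.2,0.3,0,0,4],
  [1.2,0.3,0,0,4],
  [1.2,0.3,0,0,4],
  [0.9,0.15,0,0,4],
  [0.4,0.05,0,0,4],
  [0,0,0,0,4],
])

```text
clock: 7.75
tcp_pos: [0.6151, 0.0136, 0.0762]
tool_rot: [2.975, 1.009, 0.001]
wrist_force: [1.7, -0.1, -0.0]
gripper_width: 0.051
gripper_force: 83.8
```

```bash
python3 - <<'E'
from h import *
from station import bot,imaging
import cv2
np.set_printoptions(precision=4,suppress=True)
print(tool(bot.read_state(),(.6256,.0207)))
a=imaging.snapshot("side")["image"][170:290,270:430,::-1]
b=imaging.snapshot("top")["image"][130:250,270:390,::-1]
a=cv2.resize(a,(640,480),interpolation=2)
cv2.imwrite("pics/s4.png",cv2.convertScaleAbs(a,alpha=2.2))
E
```

```text
{'clock': 7.75, 'tcp': array([0.6151, 0.0136, 0.0762]), 'yaw': np.float64(37.489557826989675), 'j6': np.float64(0.889059387407743), 'F': array([ 1.7031, -0.1182, -0.039 ]), 'M': array([ 0.041 , -0.1802,  0.0003]), 'w': 0.05096783212409845, 'g': 83.84711993393921, 'shift_cm': array([1.2712, 0.074 ])}
```

View pics/s4.png

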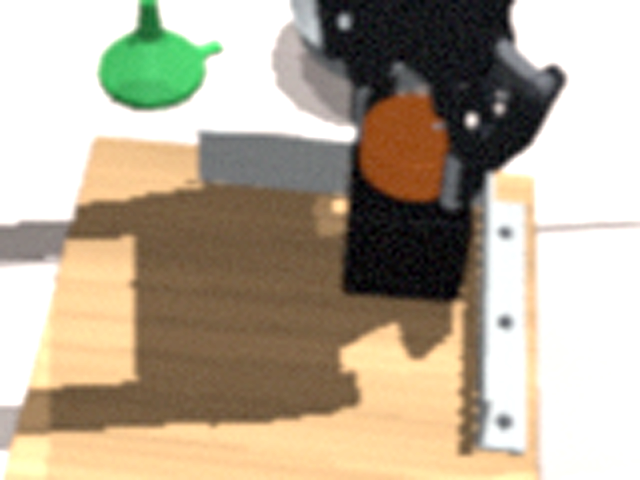

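The jar is now nearly square to the fences, with its lower front edge running (345,292) to (458,300), about 1 cm short of both. I'll close the gap gently and watch the force.

play_rows([
  [0.2,0.02,0,0,4],
  [0.25,0.02,0,0,4],
  [0.25,0.02,0,0,4],
  [0.15,0.01,0,0,4],
  [0.1,0.01,0,0,4],
  [0.1,0,0,0,4],
  [0.07,0,0,0,4],
  [0,0,0,0,4],
  [0,0,0,0,4],
  [0,0,0,0,4],
])

```text
clock: 8.68
tcp_pos: [0.6235, 0.0193, 0.0762]
tool_rot: [-2.975, -1.009, -0.0]
wrist_force: [-0.2, 0.1, -1.6]
gripper_width: 0.0504
gripper_force: 83.8
```

```bash
cat > st.py <<'E'
from h import *
from station import bot
np.set_printoptions(precision=4,suppress=True)
s=bot.read_state();t=tool(s,(.6256,.0207));a=np.radians(-11.9);R=np.array([[np.cos(a),np.sin(a)],[-np.sin(a),np.cos(a)]])
print(t);print("board: F",R@s["wrist_force"][:2],"M",R@s["wrist_torque"][:2],"pos mm",1000*R@(s["tcp_pos"][:2]-[.5508,-.0238]))
E
python3 st.py
```

```text
{'clock': 8.6833, 'tcp': array([0.6235, 0.0193, 0.0762]), 'yaw': np.float64(37.48211017455638), 'j6': np.float64(0.8987386766065176), 'F': array([-0.1715,  0.0565, -1.6007]), 'M': array([ 0.0753, -0.0362,  0.0016]), 'w': 0.05039128413420927, 'g': 83.77893086204494, 'shift_cm': array([0.2513, 0.0133])}
board: F [-0.1794  0.0199] M [ 0.0811 -0.0199] pos mm [62.2794 57.1474]
```

play_rows([
  [0.03,0.04,0,0,4],
  [0.03,0.04,0,0,4],
  [0.03,0.04,0,0,4],
  [0.03,0.03,0,0,4],
  [0,0,0,0,4],
  [0,0,0,0,4],
  [0,0,0,0,4],
  [0,0,0,0,4],
  [0,0,0,0,4],
  [0,0,0,0,4],
])

```text
clock: 9.52
tcp_pos: [0.6253, 0.0187, 0.0762]
tool_rot: [-2.975, -1.009, 0.0]
wrist_force: [-3.3, -0.2, 2.4]
gripper_width: 0.0507
gripper_force: 84.2
```

```bash
python3 st.py
```

```text
{'clock': 9.5167, 'tcp': array([0.6253, 0.0187, 0.0762]), 'yaw': np.float64(37.48385587560071), 'j6': np.float64(0.8981199511948402), 'F': array([-3.3169, -0.2377,  2.3774]), 'M': array([0.0648, 0.5185, 0.0115]), 'w': 0.050677302021551573, 'g': 84.16709008467478, 'shift_cm': array([ 0.1466, -0.1355])}
board: F [-3.1966 -0.9166] M [-0.0435  0.5207] pos mm [64.0909 56.973 ]
```

play_rows([
  [0.04,-0.035,0,0,4],
  [0.04,-0.035,0,0,4],
  [0.04,-0.035,0,0,4],
  [0.04,-0.03,0,0,4],
  [0.03,-0.03,0,0,4],
  [0,0,0,0,4],
  [0,0,0,0,4],
  [0,0,0,0,4],
  [0,0,0,0,4],
  [0,0,0,0,4],
])

```text
clock: 10.35
tcp_pos: [0.6257, 0.0205, 0.0764]
tool_rot: [2.974, 1.009, -0.001]
wrist_force: [-5.7, -7.6, 6.0]
gripper_width: 0.0508
gripper_force: 84.5
```

```bash
python3 st.py
```

```text
{'clock': 10.35, 'tcp': array([0.6257, 0.0205, 0.0764]), 'yaw': np.float64(37.48234183725718), 'j6': np.float64(0.9021730430215957), 'F': array([-5.6647, -7.647 ,  6.0345]), 'M': array([-1.5608,  0.7775, -0.1965]), 'w': 0.05084159937034407, 'g': 84.48234637007772, 'shift_cm': array([ 0.0014, -0.0242])}
board: F [-3.9661 -8.6508] M [-1.6876  0.439 ] pos mm [64.1909 58.8   ]
```

Contact on both fences at board (64.2, 58.8) mm, right on the goal. I'll add bracing push and a slight squaring turn.

play_rows([
  [0.03,0.035,0,0.3,4],
  [0.03,0.035,0,0.3,4],
  [0.02,-0.005,0,0,4],
  [0.02,-0.01,0,0,4],
  [0,0,0,0,4],
  [0,0,0,0,4],
  [0,0,0,0,4],
  [0,0,0,0,4],
  [0,0,0,0,4],
  [0,0,0,0,4],
])

```text
clock: 11.18
tcp_pos: [0.6263, 0.0207, 0.0765]
tool_rot: [2.98, 0.994, -0.002]
wrist_force: [-8.7, -9.5, 10.9]
gripper_width: 0.0506
gripper_force: 85.0
```

```bash
python3 st.py; python3 - <<'E'
from station import imaging
import cv2
a=imaging.snapshot("side")["image"][190:270,335:425,::-1]
b=imaging.snapshot("top")["image"][130:210,280:370,::-1]
r=lambda i:cv2.convertScaleAbs(cv2.resize(i,(600,533),interpolation=2),alpha=3)
cv2.imwrite("pics/s5.png",r(a)); cv2.imwrite("pics/t5.png",r(b))
E
```

```text
{'clock': 11.1833, 'tcp': array([0.6263, 0.0207, 0.0765]), 'yaw': np.float64(36.88938456035267), 'j6': np.float64(0.9128826115803363), 'F': array([-8.7394, -9.4754, 10.8671]), 'M': array([-1.3806,  1.4708, -0.0588]), 'w': 0.05060013348312195, 'g': 85.04880006319922, 'shift_cm': array([-0.0517, -0.0415])}
board: F [ -6.5977 -11.0739] M [-1.6542  1.1545] pos mm [64.6691 59.0839]
```

View pics/s5.png

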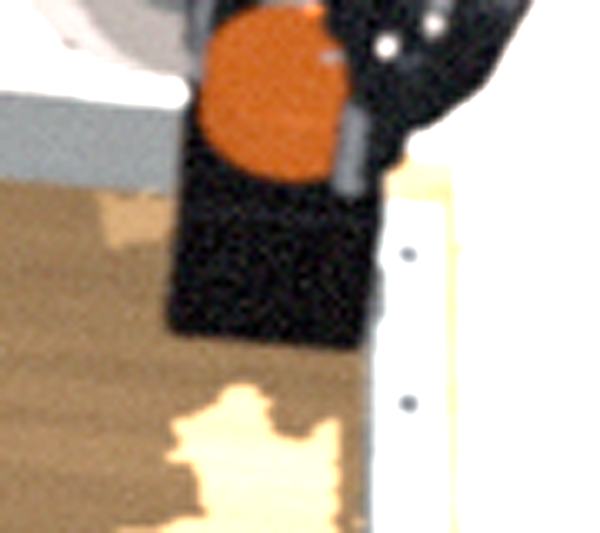

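The jar sits flush against the +x fence and square (front edge (170,330) to (360,345)). Adding a little more push, then starting the unscrew with a slow rise.

play_rows([
  [0.03,0.01,0,0,4],
  [0.03,0.01,0,0,4],
  [0.03,0.01,0,0,4],
  [0,0,0,0,4],
  [0,0,0,0,4],
  [0,0,0,-1,4],
  [0,0,0,-1.5,4],
  [0,0,-0.01,-2.5,4],
  [0,0,-0.01,-2.5,4],
  [0,0,-0.01,-2.5,4],
], newtons=100)

```text
clock: 12.12
tcp_pos: [0.6269, 0.0213, 0.0769]
tool_rot: [-2.881, -1.252, 0.003]
wrist_force: [-10.7, -5.0, 14.5]
gripper_width: 0.0505
gripper_force: 101.5
```

```bash
python3 st.py
```

```text
{'clock': 12.1167, 'tcp': array([0.6269, 0.0213, 0.0769]), 'yaw': np.float64(46.98678249407767), 'j6': np.float64(0.7369370001638968), 'F': array([-10.6688,  -5.0414,  14.4719]), 'M': array([-0.8984,  1.8532, -0.4361]), 'w': 0.05052635686183812, 'g': 101.51867141830735, 'shift_cm': array([-0.135, -0.056])}
board: F [-9.4   -7.133] M [-1.2612  1.6281] pos mm [65.1935 59.834 ]
```

play_rows([
  [0,0,-0.01,-2.5,4],
  [0,0,-0.01,-2.5,4],
  [0,0,-0.01,-2.5,4],
  [0,0,-0.01,-2.5,4],
  [0,0,-0.01,-2.5,4],
  [0,0,-0.01,-2.5,4],
  [0,0,-0.01,-2.5,4],
  [0,0,-0.01,-2.5,4],
  [0,0,-0.01,-2.5,4],
  [0,0,-0.01,-2.5,4],
])

```text
clock: 12.95
tcp_pos: [0.6265, 0.0215, 0.0778]
tool_rot: [-2.541, -1.846, 0.003]
wrist_force: [-12.4, -3.5, 15.2]
gripper_width: 0.0503
gripper_force: 101.8
```

```bash
python3 st.py
```

```text
{'clock': 12.95, 'tcp': array([0.6265, 0.0215, 0.0778]), 'yaw': np.float64(71.99192796174174), 'j6': np.float64(0.30053575130015125), 'F': array([-12.4249,  -3.506 ,  15.1729]), 'M': array([-0.6172,  2.2293, -0.3777]), 'w': 0.0503444917240559, 'g': 101.79178532605874, 'shift_cm': array([-0.1022, -0.0588])}
board: F [-11.4349  -5.9928] M [-1.0636  2.0542] pos mm [64.7097 59.9217]
```

play_rows([
  [0,0,-0.01,-2.5,4],
  [0,0,-0.01,-2.5,4],
  [0,0,-0.01,-2.5,4],
  [0,0,-0.01,-2.5,4],
  [0,0,-0.01,-2.5,4],
  [0,0,-0.01,-2.5,4],
  [0,0,-0.01,-2.5,4],
  [0,0,-0.01,-2.5,4],
  [0,0,-0.01,-2.5,4],
  [0,0,0,0,4],
])

```text
clock: 13.78
tcp_pos: [0.626, 0.0216, 0.0785]
tool_rot: [-2.13, -2.306, 0.004]
wrist_force: [-13.0, -3.3, 14.3]
gripper_width: 0.0502
gripper_force: 101.9
```

```bash
python3 st.py; python3 - <<'E'
from station import imaging
import cv2
a=imaging.snapshot("side")["image"][190:270,335:425,::-1]
b=imaging.snapshot("top")["image"][130:210,280:370,::-1]
r=lambda i:cv2.convertScaleAbs(cv2.resize(i,(400,355),interpolation=2),alpha=3)
cv2.imwrite("pics/s6.png",cv2.hconcat([r(a),r(b)]))
E
```

```text
{'clock': 13.7833, 'tcp': array([0.626 , 0.0216, 0.0785]), 'yaw': np.float64(94.55459532607514), 'j6': np.float64(-0.09315725564499149), 'F': array([-12.9783,  -3.341 ,  14.2939]), 'M': array([-0.6179,  2.4054, -0.182 ]), 'w': 0.05018639008855376, 'g': 101.92080454988172, 'shift_cm': array([-0.0856, -0.044 ])}
board: F [-12.0105  -5.9453] M [-1.1006  2.2263] pos mm [64.1961 59.913 ]
```

View pics/s6.png

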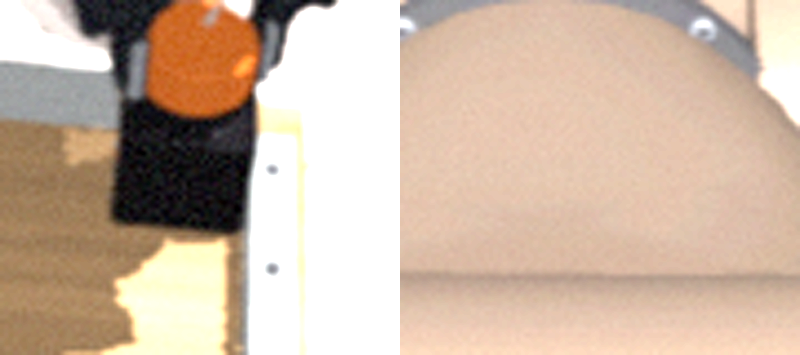

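The jar has stayed square and the cap has turned about 58°, its pointer now facing away from the camera at (212,15). Another 17°, then a pause.

play_rows([
  [0,0,-0.01,-2.5,4],
  [0,0,-0.01,-2.5,4],
  [0,0,-0.01,-2.5,4],
  [0,0,-0.01,-2.5,4],
  [0,0,-0.01,-2.5,4],
  [0,0,-0.01,-2.5,4],
  [0,0,0,-2,4],
  [0,0,0,0,4],
  [0,0,0,0,4],
  [0,0,0,0,4],
])

```text
clock: 14.72
tcp_pos: [0.6259, 0.0215, 0.079]
tool_rot: [-1.769, -2.593, 0.003]
wrist_force: [-13.5, -3.7, 14.2]
gripper_width: 0.0503
gripper_force: 101.8
```

```bash
python3 st.py
```

```text
{'clock': 14.7167, 'tcp': array([0.6259, 0.0215, 0.079 ]), 'yaw': np.float64(111.38438119124675), 'j6': np.float64(-0.38685146825652134), 'F': array([-13.455 ,  -3.6753,  14.2318]), 'M': array([-0.5943,  2.4571, -0.1987]), 'w': 0.05027304671900813, 'g': 101.82433447203948, 'shift_cm': array([-0.0683, -0.0571])}
board: F [-12.408   -6.3708] M [-1.0882  2.2818] pos mm [64.1187 59.8519]
```

Turned 74.5°, so the cap should be near 88°, mid-window. I'll ease the side push and lift 4 mm to test.

play_rows([
  [0,-0.05,0,0,4],
  [0,-0.05,0,0,4],
  [0,-0.04,0,0,4],
  [0,0,-0.05,0,4],
  [0,0,-0.1,0,4],
  [0,0,-0.1,0,4],
  [0,0,-0.1,0,4],
  [0,0,-0.05,0,4],
  [0,0,0,0,4],
  [0,0,0,0,4],
])

```text
clock: 15.55
tcp_pos: [0.6267, 0.0212, 0.0831]
tool_rot: [1.771, 2.595, 0.0]
wrist_force: [-2.6, -0.9, -1.1]
gripper_width: 0.0507
gripper_force: 103.8
```

```bash
python3 st.py
```

```text
{'clock': 15.55, 'tcp': array([0.6267, 0.0212, 0.0831]), 'yaw': np.float64(111.37860341431985), 'j6': np.float64(-0.38776500177578527), 'F': array([-2.6137, -0.857 , -1.1082]), 'M': array([-0.1053,  0.4004, -0.0111]), 'w': 0.050669448018285365, 'g': 103.8450267969165, 'shift_cm': array([-0.0042, -0.1162])}
board: F [-2.3808 -1.3776] M [-0.1856  0.3701] pos mm [64.9648 59.6407]
```

play_rows([
  [0,-0.05,0,0,4],
  [0,-0.03,-0.1,0,4],
  [0,0,-0.2,0,4],
  [0,0,-0.3,0,4],
  [0,0,-0.4,0,4],
  [0,0,-0.4,0,4],
  [0,0,-0.4,0,4],
  [0,0,-0.3,0,4],
  [0,0,-0.1,0,4],
  [0,0,0,0,4],
])

```text
clock: 16.38
tcp_pos: [0.6262, 0.0209, 0.1056]
tool_rot: [1.77, 2.594, 0.001]
wrist_force: [-0.9, 0.1, -0.6]
gripper_width: 0.0502
gripper_force: 104.1
```

```bash
python3 st.py; python3 - <<'E'
from station import imaging
import cv2
a=imaging.snapshot("side")["image"][170:270,325:435,::-1]
cv2.imwrite("pics/s7.png",cv2.convertScaleAbs(cv2.resize(a,(660,600),interpolation=2),alpha=2.6))
E
```

```text
{'clock': 16.3833, 'tcp': array([0.6262, 0.0209, 0.1056]), 'yaw': np.float64(111.38275317469363), 'j6': np.float64(-0.3882871076783329), 'F': array([-0.8915,  0.1464, -0.5572]), 'M': array([0.0389, 0.0316, 0.0136]), 'w': 0.05019399322782993, 'g': 104.09721789532341, 'shift_cm': array([ 0.005 , -0.0622])}
board: F [-0.9025 -0.0406] M [0.0315 0.0389] pos mm [64.5636 59.2676]
```

View pics/s7.png

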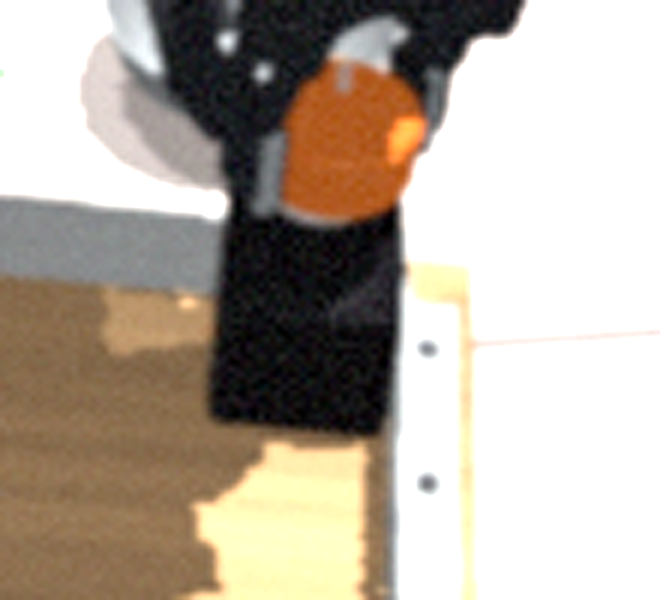

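The cap is lifted clear, with the white sealing ring just showing below its edge at (320,215), and the jar is square in the corner. By the tool's rise the clearance is about 12 mm. I'll let it settle and hand in.

play_rows([
  [0,0,0,0,4],
  [0,0,0,0,4],
  [0,0,0,0,4],
  [0,0,0,0,4],
  [0,0,0,0,4],
  [0,0,0,0,4],
  [0,0,0,0,4],
  [0,0,0,0,4],
  [0,0,0,0,4],
  [0,0,0,0,4],
])

```text
clock: 17.27
tcp_pos: [0.6258, 0.0209, 0.105]
tool_rot: [1.771, 2.595, 0.0]
wrist_force: [-0.4, 0.9, 0.0]
gripper_width: 0.0505
gripper_force: 104.1
```

```bash
python3 -c "
from station import job_done
print(job_done())"
```

```text
the job is handed in; nothing more can be done
None
```

I handed the job in at about 17 s, with no verdict returned: the jar is square and flush in the fence corner, and the gripper holds the unscrewed cap level and centred about 12 mm above the open mouth, going by the tool's rise and the last picture.

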